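Lock the slicer cover with the socket key

TASK

The slicer's blue blade cover is back on after washing-up. Take the orange-handled socket key from the green tray and use it to turn both yellow-barred cover locks clockwise, fully home, until the bars line up with their white marks, then stand the key upright on the green tray again. Touch the slicer with nothing but the key, and leave the other things where they are.

Things in the scene. Friction and masses are not known exactly. Their poses are not given: they have to be found in the camera images.
- slicer: fixed low aluminium machine, 240 (x) x 280 (y) x 81 mm high with a blue cover plate on its near half; a steel feed tube lies along y on the far side (x +78, highest point 111 mm). Origin at the counter under its centre, x away from its front edge, y to its left, z up. It may stand on the left or the right
- lock_left_top (a point): captive lock screw on the left front of the slicer's blue cover (as seen from the robot, slicer frame x -50, y +75 mm): a dark steel disc 48 mm across and 4 mm thick with a raised yellow bar 32 mm long, 7 mm wide, its top 12 mm above the disc. This point: on the axis at the bar's top, 99 mm above the counter; x along the bar, z up; turns with the lock
- lock_right_top (a point): captive lock screw on the right front of the slicer's blue cover (as seen from the robot, slicer frame x -50, y -75 mm): a dark steel disc 48 mm across and 4 mm thick with a raised yellow bar 32 mm long, 7 mm wide, its top 12 mm above the disc. This point: on the axis at the bar's top, 99 mm above the counter; x along the bar, z up; turns with the lock
- lock_left (a joint): turn of the left lock about the vertical in rad: 0 = fully home against its stop, bar along the slicer's x axis and in line with the two white marks on the blue cover beside it; positive = still that far open (bar counter-clockwise from the marks, seen from above). Starts 0.7 to 1.25, closes clockwise, stays where it is left; turning it takes about 0.1 N m
- lock_right (a joint): turn of the right lock about the vertical in rad: 0 = fully home against its stop, bar along the slicer's x axis and in line with the two white marks on the blue cover beside it; positive = still that far open (bar counter-clockwise from the marks, seen from above). Starts 0.7 to 1.25, closes clockwise, stays where it is left; turning it takes about 0.1 N m
- key: loose socket key, 92 mm tall, 160 g, upright on the tray. Orange grip 26 x 26 mm square, from 22 to 92 mm up; below it a steel collar 48 mm across (16 to 22 mm) and two jaws 34 mm long (x), 10 mm thick, 16 mm tall; the open 13 mm slot between them runs along x, as does a white stripe on top, and goes over a lock's bar. Origin: centre of the underside (jaw tips); z up, grip flats along x and y
- tray: fixed dark green tray 220 (x) x 320 (y) mm, rim 16 mm high, walls and floor 5 mm thick (inner floor 5 mm above the counter). Origin under its centre, z up
- nozzle: bystander, loose: steel piping nozzle, cone 34 mm wide and 42 mm tall, on the tray; origin under its centre
- cutter: bystander, loose: steel ring cutter 52 mm across and 35 mm tall, on the tray; origin under its centre
- jar: bystander, loose: small amber glass jar with black cap, 56 mm across, 55 mm tall, beyond the tray and slicer; origin under its centre
- bowl: bystander, loose: steel bowl 120 mm across, 50 mm tall, beyond the tray and slicer; origin under its centre
- oil: bystander, loose: yellow bottle with red cap, 60 mm across, 170 mm tall, at the left; origin under its centre
- pastry_brush: bystander, loose: wooden-handled brush lying on the counter near the robot, to its right; origin under its middle
- cup: bystander, loose: white plastic cup 72 mm across, 80 mm tall, at the right; origin under its centre
Not all that is in view belongs to the job. What is shaped like the key but red or turquoise is not meant.

How it is judged:
On the way, in this order (a step that is already met when the one before it is completed fails the run):
1. one lock is fully home with the key on it (((value of joint lock_left below 0.09 rad and horizontal distance between key and lock_left_top below 0.015 m and z of key in the frame of lock_left_top below -0.003 m and angle between key's own z axis and vertical below 0.2 rad) or (value of joint lock_right below 0.09 rad and horizontal distance between key and lock_right_top below 0.015 m and z of key in the frame of lock_right_top below -0.003 m and angle between key's own z axis and vertical below 0.2 rad))), for 0.1 s.
2. both locks are fully home, the key on one of them (value of joint each of lock_left, lock_right below 0.09 rad and ((value of joint lock_left below 0.09 rad and horizontal distance between key and lock_left_top below 0.015 m and z of key in the frame of lock_left_top below -0.003 m and angle between key's own z axis and vertical below 0.2 rad) or (value of joint lock_right below 0.09 rad and horizontal distance between key and lock_right_top below 0.015 m and z of key in the frame of lock_right_top below -0.003 m and angle between key's own z axis and vertical below 0.2 rad))), for 0.1 s.
At the end, for the whole second after the job is handed in: Both locks are within 0.09 rad (5 degrees) of fully home; the key stands upright (tilt under 0.1 rad) and still on the inner floor of the green tray, released (value of joint each of lock_left, lock_right below 0.09 rad and angle between key's own z axis and vertical below 0.1 rad and x of key in the frame of tray between -0.1 and 0.1 m and y of key in the frame of tray between -0.15 and 0.15 m and z of key in the frame of tray below 0.009 m and linear speed of key below 0.02 m/s); the robot touches nothing.
It fails at once if the robot touches the slicer or its locks (over 2 N) otherwise than with the key (contact force between any of the fingers, the arm and slicer above 2 N).
It fails at once if a bystander is moved more than 30 mm (distance of any of nozzle, cutter, jar, bowl, oil, pastry_brush, cup from where it was at the start of the episode above 0.03 m).
It fails at once if a standing bystander is tipped over (angle between any of nozzle, cutter, jar, bowl, oil, cup's own z axis and vertical above 0.5 rad).
It also fails if it takes over 61 s, if anything falls off the work surface, if the arm or the gripper's body presses on something with over 40 N, if the wrist force passes 120 N, or if a joint passes its speed limit or range.

ROBOT

A 7-joint arm with a two-finger parallel gripper is mounted at the origin on the work surface. World frame = base frame: x ahead of the robot, y to its left, z up, the work surface at z = 0. Lengths are in m, angles in rad, forces in N, time in s.
With the tool pointing down it reaches from about 0.425 to 0.95 m from the base axis. Payload 4.7 kg.
Tool frame: the origin (TCP) lies at the very end of the fingers, on their centre line; the grasp point (between the pads) lies 19 mm behind it; z points along the fingers, y is the line along which they close (so a half turn about z gives the same grasp; the last joint's range is limited). The gripper opens to 87 mm and grips with 3 to 60 N. Pads are 19 mm wide; open, the fingers measure 117 mm over their backs; the gripper's body (75 mm by 190 mm) begins 51 mm behind the grasp point.
Start: joints at [-1.177, 0.469, -0.049, 1.532, 0.024, 1.141, -0.082], TCP at [0.277, 0.616, 0.196] pointing down, gripper open.
Joint ranges: [-2.59, 2.59], [-0.33, 1.99], [-1.39, 1.29], [0.1, 2.45], [-1.04, 4.18], [0.21, 1.99], [-2.66, 2.66]. Speed limits (rad/s): [2.57, 2.57, 3.14, 3.14, 3.14, 3.14, 3.14].

INTERFACE

Orientations are given as a rotation vector (axis times angle).
In Python, from plant import arm, cams, job gives the robot as it stands.
- The arm moves only by the tool arm_command, never from a script. Its argument "motion" is a list of rows, each an object of numbers: "dx", "dy", "dz": the shift along the tool's x, y, z in mm; "ax", "ay", "az": the turn, a rotation vector about the tool's x, y, z in degrees; "claw": the opening, from 0 (shut) to 1 (fully open). In form: [{"dx": .., "dy": .., "dz": .., "ax": .., "ay": .., "az": .., "claw": ..}, ...]. A call has 1 to 5 rows; each row is the pose to reach, as a shift and turn from the pose commanded when the call began, along the tool's axes at that moment; what a row does not reach only later rows make up. A row lasts 1/10 s, in which the tool goes at most 50 mm and 8.59 degrees, less where a joint would pass 70% of its speed; a pose out of reach is approached as far as the arm can. A call with a gripper value outside its range is refused whole. The fingers move at their own pace and stop on an object; "newtons" is the grip in N (left out, the last holds). Time passes only in rows, so rows that repeat a pose let the fingers close. It gives the time, the measured TCP pose, the force, the opening and the grip force at its end, in the units of the state.
- arm.observe(): the state, without advancing time (a new reading comes with each control period).
- cams.capture(name): name is "scene" or "top"; returns a dict with "color" (384x512x3 uint8, red, green, blue), "fx", "fy", "cx", "cy" (pixels), "D" ([k1, k2, p1, p2, k3] as OpenCV has them; the pictures are not rectified), "view" (4x4, takes a point from world to camera coordinates). Camera axes: x right, y down, z forward; pixel columns grow to the right and rows downward; lengths in m; the calibration is good to about 2 mm. A picture is of the moment at which its call begins. There is no depth.
- job.sign_off(): hands the job in; it is judged then, once.
The state is a dict: "t": time; "qpos": joint angles; "joint_vel": joint speeds; "effort": joint torques, N m; "eef_pos": TCP position; "tool_rot": TCP orientation; "ft_force": force on the tool from outside, world axes, zero at the start; "moment": the same for the moment, N m; "gripper_width": finger opening in m; "finger_force": force on a finger pad.
Only numpy, scipy, OpenCV 4.12 (cv2) and the standard library are available. Lean on these libraries where they do the work, as an engineer would, in place of code of your own. Each camera call takes 0.05 s, during which the arm holds its last target. There are 200 camera calls.

## Working session

There is one attempt and no reset: what is moved stays moved. The work goes in short steps, Python scripts to look and compute and a tool call to move; the robot and the scene stay as the last step left them, time stands still between calls to the robot, and variables do not carry over. Pictures are saved under pics/ and viewed, at most 10 in all, crops included, and the job is handed in when it is done.

Besides the shell and the picture viewer there is one more tool, called after ">>>" by a JSON object that holds its "fn" and its "kwargs". arm_command: Moves the arm, as the interface text tells. Its arguments: {"type":"object","properties":{"motion":{"type":"array"},"newtons":{"type":"number"}},"required":["motion"]}

```bash
mkdir -p pics
python3 - <<'E'
from plant import arm,cams
import cv2,json,numpy as np
s=arm.observe();print({k:np.round(s[k],3).tolist() for k in('t','eef_pos','tool_rot','gripper_width','ft_force')})
for n in('scene','top'):
    c=cams.capture(n);cv2.imwrite(f'pics/{n}0.png',cv2.resize(c['color'][:,:,::-1],(800,600),interpolation=cv2.INTER_CUBIC))
    np.savez(f'{n}0.npz',**c)
    print(n,c['fx'],c['cx'],c['cy'],c['D'],np.round(c['view'],3).tolist())
E
```

```text
{'t': 0.0, 'eef_pos': [0.277, 0.615, 0.195], 'tool_rot': [-0.659, -3.071, 0.003], 'gripper_width': 0.087, 'ft_force': [0.026, 0.419, -0.294]}
scene 399.7573736176628 248.21001180217846 193.03545247081067 [-0.03403449  0.          0.          0.          0.        ] [[0.613, 0.79, 0.021, -0.357], [0.512, -0.376, -0.772, -0.213], [-0.602, 0.485, -0.635, 1.538], [0.0, 0.0, 0.0, 1.0]]
top 427.471215627463 259.6798253639032 190.87120179488537 [0.033238 0.       0.       0.       0.      ] [[-0.03, -1.0, 0.001, 0.018], [-0.984, 0.029, -0.178, 0.569], [0.178, -0.006, -0.984, 1.432], [0.0, 0.0, 0.0, 1.0]]
```

View pics/top0.png

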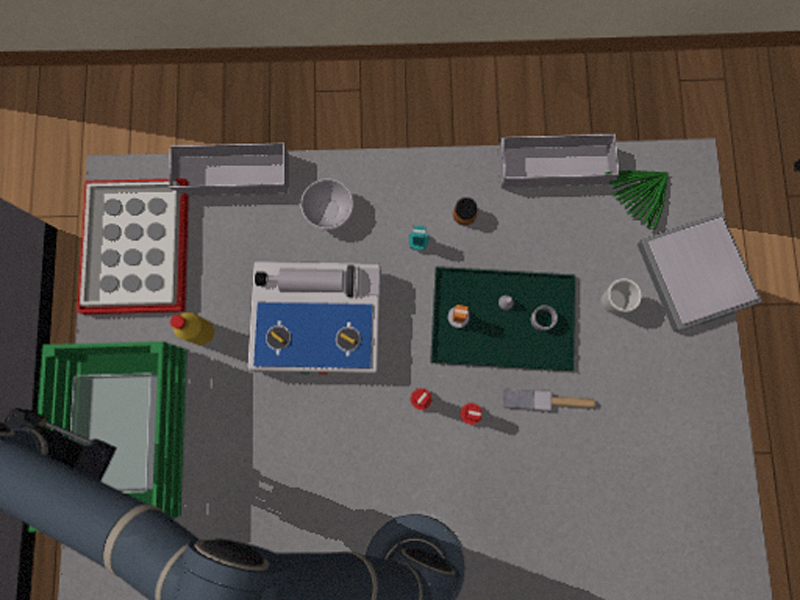

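View pics/scene0.png

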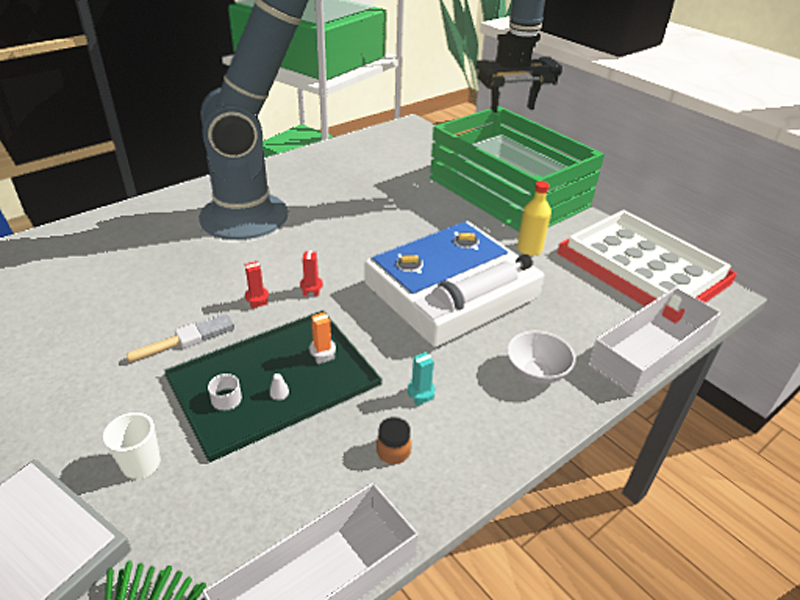

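Candidates, in top-view 800x600 pixels: the orange key on the tray (460,315), a turquoise look-alike (419,238), and red look-alikes (421,399) and (472,413). I choose the orange one. The slicer is at about (315,317), with lock bars at (278,338) and (348,338). Next is a close crop and measurements.

```bash
cat > h.py <<'E'
import numpy as np,cv2
def K(c): return np.array([[c['fx'],0,c['cx']],[0,c['fy'],c['cy']],[0,0,1.]])
def back(c,uv,z):
    p=cv2.undistortPoints(np.float64(uv).reshape(-1,1,2),K(c),c['D']).reshape(-1,2)
    R=c['view'][:3,:3];t=c['view'][:3,3];o=-R.T@t
    d=np.c_[p,np.ones(len(p))]@R
    return o+d*((z-o[2])/d[:,2])[:,None]
def proj(c,P):
    v=c['view'];return cv2.projectPoints(np.float64(P).reshape(-1,1,3),cv2.Rodrigues(v[:3,:3])[0],v[:3,3],K(c),c['D'])[0].reshape(-1,2)
def blobs(c,lo,hi,mn=6):
    hsv=cv2.cvtColor(c['color'],cv2.COLOR_RGB2HSV)
    m=cv2.inRange(hsv,lo,hi);n,l,st,ce=cv2.connectedComponentsWithStats(m)
    return [(np.argwhere(l==i)[:,::-1],ce[i]) for i in range(1,n) if st[i,4]>=mn]
E
python3 - <<'E'
import numpy as np,cv2
from h import *
C={n:dict(np.load(n+'0.npz')) for n in('top','scene')}
def ang(P):
    d=P[:,:2]-P[:,:2].mean(0);w,V=np.linalg.eigh(d.T@d);return np.degrees(np.arctan2(V[1,1],V[0,1]))
for n,c in C.items():
    for nm,lo,hi,z,mn in(('orange',(5,150,120),(18,255,255),.097,8),('yellow',(18,110,90),(32,255,255),.099,8),('blue',(105,130,60),(125,255,255),.083,300),('tray',(60,80,15),(95,255,90),.016,800)):
        for px,ce in blobs(c,lo,hi,mn):
            P=back(c,px,z);print(n,nm,len(px),ce.round(1),back(c,ce,z)[0].round(4),round(ang(P),1),end=' ')
            if mn>=300: 
                r=cv2.minAreaRect(np.float32(P[:,:2]*1000));print(np.round(r[0]),np.round(r[1]),round(r[2],1),end='')
            print()
def crop(c,x,y,w,h,s): return cv2.resize(c['color'][y:y+h,x:x+w,::-1],(w*s,h*s),interpolation=cv2.INTER_NEAREST)
a=crop(C['top'],280,190,40,30,10);b=crop(C['top'],158,190,80,50,10)[:300]
d=crop(C['scene'],190,190,40,50,6);e=crop(C['scene'],230,135,90,50,6)[:300]
im=np.zeros((600,800,3),np.uint8);im[:300,:400]=a;im[:300,400:]=crop(C['top'],160,200,80,30,5*1)[:150].repeat(2,0);im[300:,:240]=d;im[300:,240:780]=e
cv2.imwrite('pics/crop1.png',im)
E
```

```text
top orange 10 [ 53.  128.5] [0.7985 0.7016 0.097 ] -177.1 
top orange 9 [ 52. 146.] [0.7365 0.7018 0.097 ] -177.0 
top orange 20 [295.  196.4] [ 0.5384 -0.1162  0.097 ] 75.0 
top orange 23 [294.2 201.7] [ 0.5204 -0.113   0.097 ] 83.5 
top yellow 168 [120.5 208.8] [0.5135 0.4647 0.099 ] 163.1 
top yellow 22 [176.5 215. ] [0.4872 0.2796 0.099 ] 50.1 
top yellow 28 [222.1 216.1] [0.4789 0.1287 0.099 ] 55.5 
top blue 2474 [200.3 213.8] [0.491  0.2031 0.083 ] 87.3 [491. 203.] [247. 135.] 88.2
top tray 4845 [322.  204.2] [ 0.5209 -0.2176  0.016 ] 84.4 [ 524. -218.] [316. 217.] 84.7
top tray 1645 [108.9 276.1] [0.2954 0.5238 0.016 ] -179.9 [304. 527.] [ 61. 375.] 89.8
top tray 1685 [ 55.8 238.1] [0.4306 0.7101 0.016 ] 111.2 [398. 690.] [259. 186.] 87.3
scene orange 14 [202.4 201.3] [ 0.5213 -0.116   0.097 ] 85.5 
scene orange 208 [205.7 213.7] [ 0.5692 -0.1366  0.097 ] 146.9 
scene orange 99 [255.4 289. ] [ 0.8411 -0.1837  0.097 ] 88.0 
scene yellow 33 [325.2  46.5] [-0.1465  1.0741  0.099 ] 73.0 
scene yellow 592 [341.6 144. ] [0.5512 0.4208 0.099 ] 125.6 
scene yellow 11 [  7.3 144.8] [-0.0996 -0.4805  0.099 ] -178.9 
scene yellow 37 [298.7 151.1] [0.4969 0.2726 0.099 ] 47.5 
scene yellow 41 [261.9 165.5] [0.4889 0.1233 0.099 ] 59.1 
scene blue 1593 [281.1 164.5] [0.5038 0.1914 0.083 ] 87.5 [498. 199.] [248. 140.] 87.5
scene tray 5335 [169.6 248. ] [ 0.5502 -0.2446  0.016 ] 76.4 [ 535. -221.] [319. 227.] 84.9
```

View pics/crop1.png

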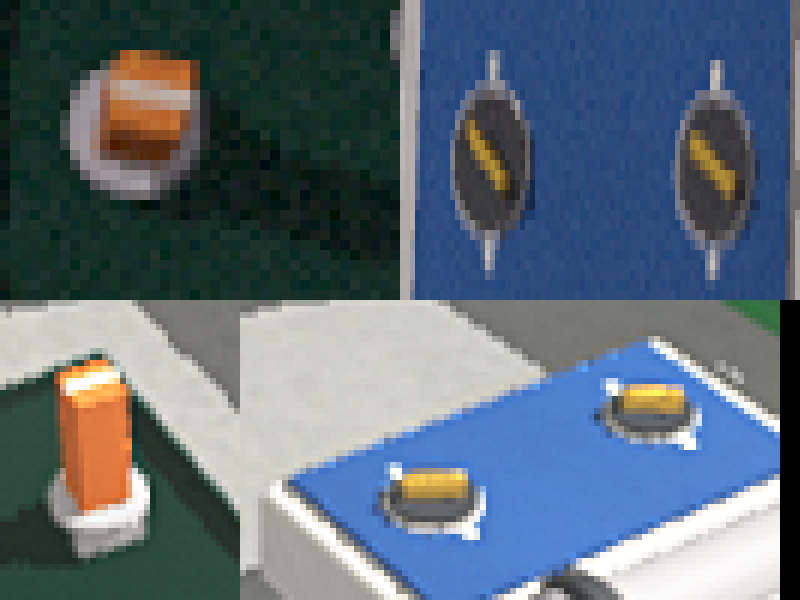

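The crop confirms the orange grip with its white stripe (about (294,199) in the raw top image) standing on the tray. The lock bars, about (176,215) and (222,216), are both rotated counter-clockwise from the white marks. I'll refine the poses with a silhouette fit.

```bash
cat > fit.py <<'E'
from h import *
from scipy.optimize import minimize
S=6
def box(p,lx,ly,z0,z1):
    x,y,a=p;c,s=np.cos(a),np.sin(a)
    return np.array([[x+c*i*lx/2-s*j*ly/2,y+s*i*lx/2+c*j*ly/2,z] for i in(-1,1) for j in(-1,1) for z in(z0,z1)])
def fit(cams,p0,dims,lo,hi,close=0):
    Ms=[]
    for c in cams:
        u,v=proj(c,[[p0[0],p0[1],dims[2]/2+dims[3]/2]])[0].astype(int);x0,y0=u-22,v-22
        im=cv2.resize(c['color'][y0:y0+44,x0:x0+44],None,fx=S,fy=S,interpolation=cv2.INTER_LINEAR)
        m=cv2.inRange(cv2.cvtColor(im,cv2.COLOR_RGB2HSV),lo,hi)
        if close: m=cv2.morphologyEx(m,cv2.MORPH_CLOSE,np.ones((close,close)))
        n,l,st,ce=cv2.connectedComponentsWithStats(m);m=(l==1+np.argmax(st[1:,4])).astype(np.uint8)
        Ms.append((c,m,x0,y0))
    def cost(p):
        e=0
        for c,m,x0,y0 in Ms:
            q=(proj(c,box(p,*dims))+.5-[x0,y0])*S-.5
            r=np.zeros_like(m);cv2.fillConvexPoly(r,np.round(cv2.convexHull(np.float32(q))*16).astype(np.int32),1,shift=4)
            e+=(r!=m).sum()/m.sum()
        return e
    best=min((minimize(cost,p0+np.array([0,0,d]),method='Nelder-Mead',options=dict(initial_simplex=np.array([p0+np.array([0,0,d])+k for k in([0,0,0],[.006,0,0],[0,.006,0],[0,0,.15])]))) for d in(-.15,0,.15)),key=lambda r:r.fun)
    return best.x,best.fun
E
python3 - <<'E'
from fit import *
T,Sc=[dict(np.load(n+'0.npz')) for n in('top','scene')]
for nm,p0,d,lo,hi,cl in(('key',(.525,-.115,1.4),(.026,.026,.027,.097),(3,110,50),(20,255,255),17),('L',(.491,.276,.85),(.032,.007,.087,.099),(16,90,70),(34,255,255),0),('R',(.483,.126,.98),(.032,.007,.087,.099),(16,90,70),(34,255,255),0)):
    for cs in([T,Sc],[T],[Sc]):
        x,f=fit(cs,np.array(p0),d,lo,hi,cl);print(nm,len(cs),x[:2].round(4),np.degrees(x[2]).round(1),round(f,3))
# stripe direction
for c,a,b in((T,(107,87),(197,102)),):
    P=back(c,[(280+a[0]/10-.5,190+a[1]/10-.5),(280+b[0]/10-.5,190+b[1]/10-.5)],.097);d=P[0]-P[1];print('stripe',P.mean(0),np.degrees(np.arctan2(d[1],d[0])))
# white marks in top crop -> slicer yaw
q=lambda X,Y:(160+(X-400)/5-.5,200+Y/10-.5)
P=back(T,[q(494,65),q(489,255),q(716,75),q(712,265)],.083);print(P.round(4).tolist())
E
```

```text
key 2 [ 0.5311 -0.1152] 75.5 0.195
key 1 [ 0.531  -0.1159] 75.0 0.096
key 1 [ 0.5304 -0.1142] 78.1 0.077
L 2 [0.4883 0.2791] 49.7 0.415
L 1 [0.4875 0.2796] 47.8 0.185
L 1 [0.4901 0.2785] 51.4 0.108
R 2 [0.4809 0.1295] 59.0 0.42
R 1 [0.4797 0.1295] 59.3 0.216
R 1 [0.4825 0.1286] 54.1 0.106
stripe [ 0.52961114 -0.11498868  0.097     ] 78.67994026351734
[[0.5196, 0.2768, 0.083], [0.4556, 0.2798, 0.083], [0.5117, 0.1275, 0.083], [0.4477, 0.1311, 0.083]]
```

```bash
cat > go.py <<'E'
import sys,numpy as np
from scipy.spatial.transform import Rotation as R
from plant import arm
def tgt(x,y,z,yaw):
    a=np.radians(yaw);ty=np.array([np.cos(a),np.sin(a),0]);tz=np.array([0,0,-1.]);return np.array([x,y,z]),R.from_matrix(np.c_[np.cross(ty,tz),ty,tz])
s=arm.observe();p=np.array(s['eef_pos']);r=R.from_rotvec(s['tool_rot'])
print('t',round(s['t'],2),'p',p.round(4),'yaw',np.degrees(np.arctan2(*r.as_matrix()[1::-1,1])).round(2),'z',r.as_matrix()[:,2].round(4),'w',round(s['gripper_width'],4),'f',np.round(s['ft_force'],1),'m',np.round(s['moment'],2),'ff',np.round(s['finger_force'],1),'q',np.round(s['qpos'],2))
v=[float(a) for a in sys.argv[1:]]
for i in range(0,len(v),4):
    q,g=tgt(*v[i:i+4]);print((r.inv().apply(q-p)*1000).round(1),np.degrees((r.inv()*g).as_rotvec()).round(2));p,r=q,g
E
python3 go.py .277 .615 .22 77 .531 -.115 .22 77 .531 -.115 .056 77
```

```text
t 0.1 p [0.2767 0.615  0.195 ] yaw 65.78 z [-6.0e-04 -1.6e-03 -1.0e+00] w 0.087 f [1.1 0.2 0.7] m [-0.01  0.   -0.01] ff 0.0 q [-1.18  0.47 -0.05  1.53  0.02  1.14 -0.08]
[ -0.3   0.  -25. ] [ -0.1   -0.   -11.22]
[-411.7 -654.2    0. ] [0. 0. 0.]
[  0.   0. 164.] [0. 0. 0.]
```

>>> {"fn": "arm_command", "kwargs": {"motion": [{"dz":-12,"az":-6},{"dz":-25,"az":-11.2},{"dz":-25,"az":-11.2}]}}

```text
schema error: expected keys dx, dy, dz, ax, ay, az, claw
```

>>> {"fn": "arm_command", "kwargs": {"motion": [{"dx":-26,"dy":-41},{"dx":-52,"dy":-82},{"dx":-78,"dy":-123},{"dx":-103,"dy":-163},{"dx":-103,"dy":-163}]}}

```text
schema error: expected keys dx, dy, dz, ax, ay, az, claw
```

>>> {"fn": "arm_command", "kwargs": {"motion": [{"dx":-26,"dy":-41},{"dx":-52,"dy":-82},{"dx":-78,"dy":-123},{"dx":-103,"dy":-163},{"dx":-103,"dy":-163}]}}

```text
schema error: expected keys dx, dy, dz, ax, ay, az, claw
```

```bash
python3 go.py  .531 -.115 .22 77
```

```text
t 0.1 p [0.2767 0.615  0.195 ] yaw 65.78 z [-6.0e-04 -1.6e-03 -1.0e+00] w 0.087 f [1.1 0.2 0.7] m [-0.01  0.   -0.01] ff 0.0 q [-1.18  0.47 -0.05  1.53  0.02  1.14 -0.08]
[-531.4 -561.5  -24. ] [ -0.1   -0.   -11.22]
```

All keys are needed in every row.

>>> {"fn": "arm_command", "kwargs": {"motion": [{"dx":0,"dy":0,"dz":-12,"ax":0,"ay":0,"az":-6,"claw":1},{"dx":0,"dy":0,"dz":-25,"ax":0,"ay":0,"az":-11.2,"claw":1},{"dx":0,"dy":0,"dz":-25,"ax":0,"ay":0,"az":-11.2,"claw":1}]}}

```text
t: 0.4
eef_pos: [0.2773, 0.6164, 0.2224]
tool_rot: [0.357, 3.121, 0.004]
ft_force: [0.9, 0.6, -0.2]
gripper_width: 0.0869
finger_force: 0.0
```

>>> {"fn": "arm_command", "kwargs": {"motion": [{"dx":-26,"dy":-41,"dz":0,"ax":0,"ay":0,"az":0,"claw":1},{"dx":-52,"dy":-82,"dz":0,"ax":0,"ay":0,"az":0,"claw":1},{"dx":-78,"dy":-123,"dz":0,"ax":0,"ay":0,"az":0,"claw":1},{"dx":-103,"dy":-163,"dz":0,"ax":0,"ay":0,"az":0,"claw":1},{"dx":-103,"dy":-163,"dz":0,"ax":0,"ay":0,"az":0,"claw":1}]}}

```text
t: 0.9
eef_pos: [0.3442, 0.4261, 0.2203]
tool_rot: [0.376, 3.118, -0.007]
ft_force: [0.6, 0.4, 0.0]
gripper_width: 0.0868
finger_force: 0.0
```

>>> {"fn": "arm_command", "kwargs": {"motion": [{"dx":-26,"dy":-41,"dz":0,"ax":0,"ay":0,"az":0,"claw":1},{"dx":-52,"dy":-82,"dz":0,"ax":0,"ay":0,"az":0,"claw":1},{"dx":-78,"dy":-123,"dz":0,"ax":0,"ay":0,"az":0,"claw":1},{"dx":-103,"dy":-163,"dz":0,"ax":0,"ay":0,"az":0,"claw":1},{"dx":-103,"dy":-163,"dz":0,"ax":0,"ay":0,"az":0,"claw":1}]}}

```text
t: 1.4
eef_pos: [0.4063, 0.2448, 0.2204]
tool_rot: [0.376, 3.119, -0.004]
ft_force: [-0.2, -0.6, 0.1]
gripper_width: 0.0869
finger_force: 0.0
```

```bash
python3 go.py  .531 -.115 .22 77
```

```text
t 1.4 p [0.4063 0.2448 0.2204] yaw 76.24 z [ 1.0e-04 -2.9e-03 -1.0e+00] w 0.0869 f [-0.2 -0.6  0.1] m [ 0.04 -0.04 -0.02] ff 0.0 q [-0.69  0.11  0.07  1.96 -0.01  1.07  0.71]
[-206.8 -319.8    1.5] [-0.16  0.04 -0.76]
```

>>> {"fn": "arm_command", "kwargs": {"motion": [{"dx":-26,"dy":-40,"dz":0,"ax":0,"ay":0,"az":-0.5,"claw":1},{"dx":-52,"dy":-80,"dz":0,"ax":0,"ay":0,"az":-0.5,"claw":1},{"dx":-78,"dy":-120,"dz":0,"ax":0,"ay":0,"az":-0.5,"claw":1},{"dx":-104,"dy":-160,"dz":0,"ax":0,"ay":0,"az":-0.5,"claw":1},{"dx":-130,"dy":-200,"dz":0,"ax":0,"ay":0,"az":-0.5,"claw":1}]}}

```text
t: 1.9
eef_pos: [0.4861, 0.0265, 0.2206]
tool_rot: [-0.344, -3.123, -0.001]
ft_force: [1.2, 0.9, -0.4]
gripper_width: 0.0869
finger_force: 0.0
```

>>> {"fn": "arm_command", "kwargs": {"motion": [{"dx":-26,"dy":-40,"dz":0,"ax":0,"ay":0,"az":0,"claw":1},{"dx":-52,"dy":-80,"dz":0,"ax":0,"ay":0,"az":0,"claw":1},{"dx":-76,"dy":-119,"dz":0,"ax":0,"ay":0,"az":0,"claw":1},{"dx":-76,"dy":-119,"dz":0,"ax":0,"ay":0,"az":0,"claw":1},{"dx":-76,"dy":-119,"dz":0,"ax":0,"ay":0,"az":0,"claw":1}]}}

```text
t: 2.4
eef_pos: [0.5341, -0.1053, 0.22]
tool_rot: [-0.347, -3.121, -0.0]
ft_force: [0.3, 0.5, 0.0]
gripper_width: 0.0873
finger_force: 0.0
```

```bash
python3 go.py  .531 -.115 .056 77
```

```text
t 2.4 p [ 0.5341 -0.1053  0.22  ] yaw 77.3 z [-1.4e-03  3.0e-04 -1.0e+00] w 0.0873 f [0.3 0.5 0. ] m [0.05 0.06 0.03] ff 0.0 q [-0.19  0.24  0.37  1.83 -0.1   1.09  1.56]
[  0.6 -10.1 164. ] [-0.   -0.08  0.3 ]
```

>>> {"fn": "arm_command", "kwargs": {"motion": [{"dx":0.6,"dy":-10,"dz":0,"ax":0,"ay":0,"az":0,"claw":1},{"dx":0.6,"dy":-10,"dz":40,"ax":0,"ay":0,"az":0,"claw":1},{"dx":0.6,"dy":-10,"dz":80,"ax":0,"ay":0,"az":0,"claw":1},{"dx":0.6,"dy":-10,"dz":120,"ax":0,"ay":0,"az":0,"claw":1},{"dx":0.6,"dy":-10,"dz":145,"ax":0,"ay":0,"az":0,"claw":1}]}}

```text
t: 2.9
eef_pos: [0.5294, -0.1128, 0.0733]
tool_rot: [-0.339, -3.119, -0.001]
ft_force: [-0.2, 0.3, -0.5]
gripper_width: 0.0867
finger_force: 0.0
```

>>> {"fn": "arm_command", "kwargs": {"motion": [{"dx":0,"dy":0,"dz":10,"ax":0,"ay":0,"az":0,"claw":1},{"dx":0,"dy":0,"dz":19,"ax":0,"ay":0,"az":0,"claw":1},{"dx":0,"dy":0,"dz":19,"ax":0,"ay":0,"az":0,"claw":1}]}}

```text
t: 3.2
eef_pos: [0.5314, -0.1144, 0.0569]
tool_rot: [-0.341, -3.123, -0.0]
ft_force: [-0.2, -0.4, -1.4]
gripper_width: 0.0869
finger_force: 0.0
```

```bash
python3 go.py  .531 -.115 .056 77
python3 - <<'E'
from plant import cams
from h import *
c=cams.capture('scene');im=c['color'][150:270,130:290,::-1];c2=cams.capture('top');i2=c2['color'][150:270,220:380,::-1]
cv2.imwrite('pics/g1.png',np.hstack([cv2.resize(i,(400,300),interpolation=cv2.INTER_CUBIC) for i in(im,i2)]))
E
```

```text
t 3.2 p [ 0.5314 -0.1144  0.0569] yaw 77.52 z [-2.e-04  3.e-04 -1.e+00] w 0.0869 f [-0.2 -0.4 -1.4] m [ 0.03  0.01 -0.02] ff 0.0 q [-0.12  0.44  0.32  1.99 -0.2   0.74  1.68]
[ 0.3 -0.7  0.9] [ 0.01 -0.01  0.52]
```

View pics/g1.png

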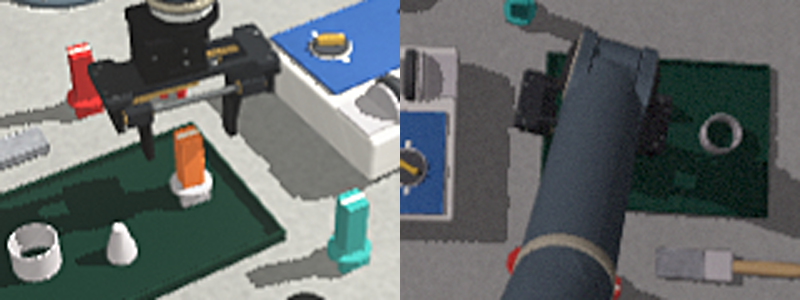

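The scene view shows the orange grip (190,155) between the finger tips (150,155) and (230,135). The nozzle and cutter are clear, so I'll close the fingers.

>>> {"fn": "arm_command", "kwargs": {"motion": [{"dx":0,"dy":0,"dz":0,"ax":0,"ay":0,"az":0,"claw":0.2},{"dx":0,"dy":0,"dz":0,"ax":0,"ay":0,"az":0,"claw":0.1},{"dx":0,"dy":0,"dz":0,"ax":0,"ay":0,"az":0,"claw":0.1},{"dx":0,"dy":0,"dz":0,"ax":0,"ay":0,"az":0,"claw":0.1},{"dx":0,"dy":0,"dz":0,"ax":0,"ay":0,"az":0,"claw":0.1}], "newtons": 45}}

```text
t: 3.8
eef_pos: [0.5314, -0.1149, 0.057]
tool_rot: [0.343, 3.123, 0.0]
ft_force: [-0.5, -1.3, -0.0]
gripper_width: 0.055
finger_force: 0.0
```

>>> {"fn": "arm_command", "kwargs": {"motion": [{"dx":0,"dy":0,"dz":0,"ax":0,"ay":0,"az":0,"claw":0.1},{"dx":0,"dy":0,"dz":0,"ax":0,"ay":0,"az":0,"claw":0.1},{"dx":0,"dy":0,"dz":0,"ax":0,"ay":0,"az":0,"claw":0.1}]}}

```text
t: 4.1
eef_pos: [0.5313, -0.1149, 0.0569]
tool_rot: [-0.343, -3.123, -0.0]
ft_force: [-0.2, 1.1, 0.9]
gripper_width: 0.0308
finger_force: 0.0
```

```bash
python3 go.py .531 -.115 .25 77 .481 .129 .25 58
```

```text
t 4.1 p [ 0.5313 -0.1149  0.0569] yaw 77.48 z [-1.e-04  1.e-04 -1.e+00] w 0.0308 f [-0.2  1.1  0.9] m [-0.03 -0.01 -0.04] ff 0.0 q [-0.12  0.44  0.32  1.99 -0.2   0.74  1.68]
[   0.3   -0.2 -193.1] [ 0.   -0.01  0.48]
[103.6 226.5   0. ] [ 0.  0. 19.]
```

>>> {"fn": "arm_command", "kwargs": {"motion": [{"dx":0,"dy":0,"dz":0,"ax":0,"ay":0,"az":0,"claw":0.1},{"dx":0,"dy":0,"dz":0,"ax":0,"ay":0,"az":0,"claw":0.1},{"dx":0,"dy":0,"dz":0,"ax":0,"ay":0,"az":0,"claw":0.1}]}}

```text
t: 4.4
eef_pos: [0.5313, -0.1149, 0.0569]
tool_rot: [-0.343, -3.123, -0.0]
ft_force: [0.3, 0.4, -0.6]
gripper_width: 0.0255
finger_force: 44.6
```

>>> {"fn": "arm_command", "kwargs": {"motion": [{"dx":0,"dy":0,"dz":-15,"ax":0,"ay":0,"az":0,"claw":0.1},{"dx":0,"dy":0,"dz":-40,"ax":0,"ay":0,"az":0,"claw":0.1},{"dx":0,"dy":0,"dz":-80,"ax":0,"ay":0,"az":0,"claw":0.1},{"dx":0,"dy":0,"dz":-120,"ax":0,"ay":0,"az":0,"claw":0.1},{"dx":0,"dy":0,"dz":-150,"ax":0,"ay":0,"az":0,"claw":0.1}]}}

```text
t: 4.9
eef_pos: [0.5317, -0.1151, 0.2091]
tool_rot: [0.343, 3.121, 0.0]
ft_force: [0.1, 0.3, -1.4]
gripper_width: 0.0255
finger_force: 44.6
```

```bash
python3 go.py .481 .129 .21 58;python3 - <<'E'
from fit import *
from plant import cams
c=cams.capture('scene');cv2.imwrite('pics/g2.png',cv2.resize(c['color'][60:240,110:350,::-1],(720,540),interpolation=cv2.INTER_CUBIC))
E
```

```text
t 4.9 p [ 0.5317 -0.1151  0.2091] yaw 77.47 z [ 1.7e-03 -1.0e-04 -1.0e+00] w 0.0255 f [ 0.1  0.3 -1.4] m [-0.03 -0.16  0.01] ff 44.6 q [-0.18  0.25  0.38  1.85 -0.1   1.06  1.59]
[102.4 227.2  -1. ] [ 0.03  0.09 19.47]
```

View pics/g2.png

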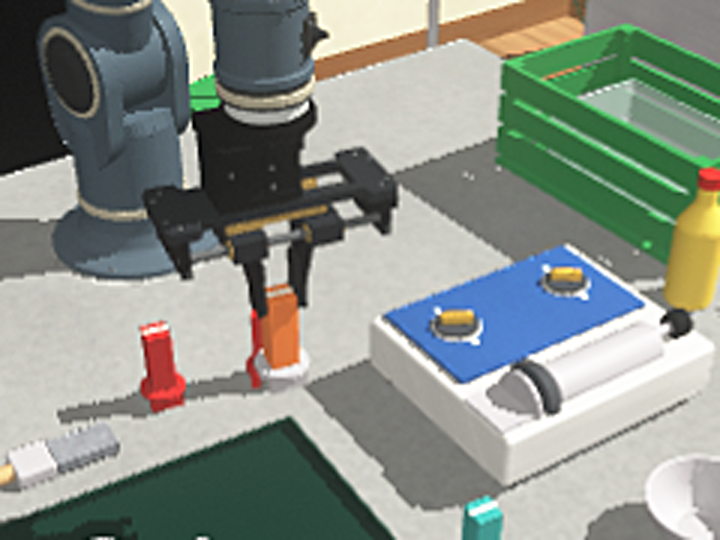

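The scene view shows the key lifted upright in the fingers (280,330), and both lock bars are visible. Next I go over the right lock.

>>> {"fn": "arm_command", "kwargs": {"motion": [{"dx":20,"dy":45,"dz":0,"ax":0,"ay":0,"az":4,"claw":0.1},{"dx":40,"dy":90,"dz":0,"ax":0,"ay":0,"az":8,"claw":0.1},{"dx":60,"dy":135,"dz":0,"ax":0,"ay":0,"az":12,"claw":0.1},{"dx":80,"dy":180,"dz":0,"ax":0,"ay":0,"az":16,"claw":0.1},{"dx":102.5,"dy":227.3,"dz":0,"ax":0,"ay":0,"az":20.4,"claw":0.1}]}}

```text
t: 5.45
eef_pos: [0.4802, 0.1285, 0.2066]
tool_rot: [-0.896, -3.011, 0.0]
ft_force: [0.5, 1.0, -2.6]
gripper_width: 0.0255
finger_force: 44.6
```

>>> {"fn": "arm_command", "kwargs": {"motion": [{"dx":0,"dy":0,"dz":20,"ax":0,"ay":0,"az":0,"claw":0.1},{"dx":0,"dy":0,"dz":40,"ax":0,"ay":0,"az":0,"claw":0.1},{"dx":0,"dy":0,"dz":49,"ax":0,"ay":0,"az":0,"claw":0.1},{"dx":0,"dy":0,"dz":49,"ax":0,"ay":0,"az":0,"claw":0.1},{"dx":0,"dy":0,"dz":49,"ax":0,"ay":0,"az":0,"claw":0.1}]}}

```text
t: 5.95
eef_pos: [0.4816, 0.1266, 0.1582]
tool_rot: [0.892, 3.012, 0.0]
ft_force: [-0.6, -0.5, -2.0]
gripper_width: 0.0255
finger_force: 44.6
```

```bash
python3 go.py .4805 .129 .155 57;python3 - <<'E'
from h import *
from plant import cams
c=cams.capture('scene');a=cv2.resize(c['color'][110:190,222:302,::-1],(400,400),interpolation=cv2.INTER_CUBIC)
c=cams.capture('top');b=cv2.resize(c['color'][180:260,180:260,::-1],(400,400),interpolation=cv2.INTER_CUBIC)
cv2.imwrite('pics/r1.png',np.hstack([a,b]))
E
```

```text
t 5.95 p [0.4816 0.1266 0.1582] yaw 57.02 z [ 4.e-04  1.e-04 -1.e+00] w 0.0255 f [-0.6 -0.5 -2. ] m [-0.07  0.03  0.01] ff 44.6 q [-0.57  0.22  0.27  2.   -0.07  0.93  0.73]
[2.2 1.5 3.2] [0.02 0.02 0.02]
```

View pics/r1.png

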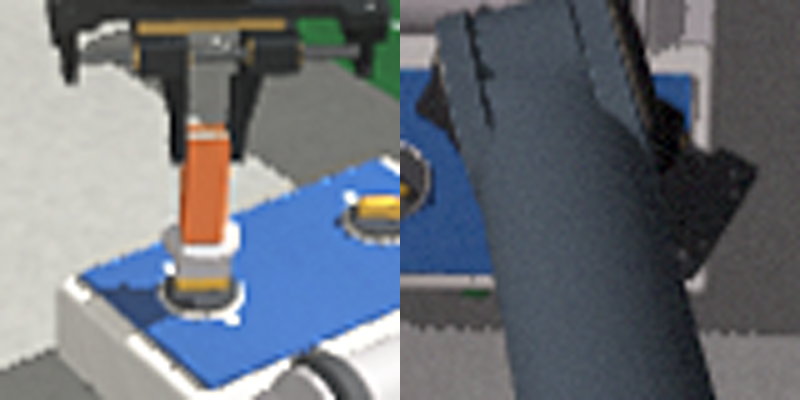

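The jaws (205,265) are right over the bar (202,285). I'll correct by about 2 mm, then go down watching the force.

>>> {"fn": "arm_command", "kwargs": {"motion": [{"dx":2,"dy":1.5,"dz":0,"ax":0,"ay":0,"az":0,"claw":0.1},{"dx":2,"dy":1.5,"dz":3,"ax":0,"ay":0,"az":0,"claw":0.1},{"dx":2,"dy":1.5,"dz":6,"ax":0,"ay":0,"az":0,"claw":0.1},{"dx":2,"dy":1.5,"dz":9,"ax":0,"ay":0,"az":0,"claw":0.1},{"dx":2,"dy":1.5,"dz":12,"ax":0,"ay":0,"az":0,"claw":0.1}]}}

```text
t: 6.55
eef_pos: [0.4802, 0.1292, 0.1456]
tool_rot: [-0.89, -3.013, 0.0]
ft_force: [0.1, -0.1, -1.5]
gripper_width: 0.0258
finger_force: 44.6
```

```bash
python3 go.py .4805 .129 .141 57
```

```text
t 6.55 p [0.4802 0.1292 0.1456] yaw 57.08 z [-2.e-04 -1.e-04 -1.e+00] w 0.0258 f [ 0.1 -0.1 -1.5] m [-0.03  0.    0.01] ff 44.6 q [-0.57  0.24  0.26  2.02 -0.08  0.9   0.73]
[-0.4 -0.   4.6] [-0.01 -0.01  0.08]
```

Engaged 5 mm with no contact force. I'll go down a little further, then turn clockwise.

>>> {"fn": "arm_command", "kwargs": {"motion": [{"dx":0,"dy":0,"dz":2,"ax":0,"ay":0,"az":0,"claw":0.1},{"dx":0,"dy":0,"dz":4,"ax":0,"ay":0,"az":0,"claw":0.1},{"dx":0,"dy":0,"dz":4,"ax":0,"ay":0,"az":5,"claw":0.1},{"dx":0,"dy":0,"dz":4,"ax":0,"ay":0,"az":10,"claw":0.1},{"dx":0,"dy":0,"dz":4,"ax":0,"ay":0,"az":15,"claw":0.1}], "newtons": 60}}

```text
t: 7.05
eef_pos: [0.4805, 0.1291, 0.1418]
tool_rot: [1.28, 2.868, 0.0]
ft_force: [1.7, -0.0, -2.5]
gripper_width: 0.0254
finger_force: 59.6
```

>>> {"fn": "arm_command", "kwargs": {"motion": [{"dx":0,"dy":0,"dz":0,"ax":0,"ay":0,"az":5,"claw":0.1},{"dx":0,"dy":0,"dz":0,"ax":0,"ay":0,"az":10,"claw":0.1},{"dx":0,"dy":0,"dz":0,"ax":0,"ay":0,"az":15,"claw":0.1},{"dx":0,"dy":0,"dz":0,"ax":0,"ay":0,"az":15,"claw":0.1}]}}

```text
t: 7.45
eef_pos: [0.4806, 0.1293, 0.1419]
tool_rot: [1.639, 2.679, 0.001]
ft_force: [1.4, 0.2, -3.9]
gripper_width: 0.0258
finger_force: 59.6
```

```bash
python3 go.py .4805 .129 .1415 -3
```

```text
t 7.45 p [0.4806 0.1293 0.1419] yaw 27.1 z [ 8.e-04 -1.e-04 -1.e+00] w 0.0258 f [ 1.4  0.2 -3.9] m [ 0.   -0.28 -0.03] ff 59.6 q [-0.65  0.24  0.35  2.02 -0.11  0.89  0.24]
[-0.2 -0.2  0.4] [4.00e-02 1.00e-02 3.01e+01]
```

>>> {"fn": "arm_command", "kwargs": {"motion": [{"dx":0,"dy":0,"dz":0,"ax":0,"ay":0,"az":6,"claw":0.1},{"dx":0,"dy":0,"dz":0,"ax":0,"ay":0,"az":12,"claw":0.1},{"dx":0,"dy":0,"dz":0,"ax":0,"ay":0,"az":18,"claw":0.1},{"dx":0,"dy":0,"dz":0,"ax":0,"ay":0,"az":24,"claw":0.1},{"dx":0,"dy":0,"dz":0,"ax":0,"ay":0,"az":30,"claw":0.1}]}}

```text
t: 7.95
eef_pos: [0.4809, 0.1294, 0.1419]
tool_rot: [2.279, 2.162, 0.002]
ft_force: [2.3, 0.5, -2.8]
gripper_width: 0.025
finger_force: 59.6
```

>>> {"fn": "arm_command", "kwargs": {"motion": [{"dx":0,"dy":0,"dz":0,"ax":0,"ay":0,"az":3,"claw":0.1},{"dx":0,"dy":0,"dz":0,"ax":0,"ay":0,"az":6,"claw":0.1},{"dx":0,"dy":0,"dz":0,"ax":0,"ay":0,"az":6,"claw":0.1}]}}

```text
t: 8.25
eef_pos: [0.4809, 0.1294, 0.142]
tool_rot: [2.385, 2.044, 0.002]
ft_force: [2.1, -0.4, -3.3]
gripper_width: 0.025
finger_force: 59.6
```

```bash
python3 go.py .4805 .129 .1415 -14;python3 - <<'E'
from h import *
from plant import cams
c=cams.capture('scene');a=cv2.resize(c['color'][110:190,222:302,::-1],(400,400),interpolation=cv2.INTER_CUBIC)
c=cams.capture('scene');b=cv2.resize(c['color'][150:180,245:275,::-1],(400,400),interpolation=cv2.INTER_CUBIC)
cv2.imwrite('pics/r2.png',np.hstack([a,b]))
E
```

```text
t 8.25 p [0.4809 0.1294 0.142 ] yaw -8.81 z [ 1.4e-03  1.0e-04 -1.0e+00] w 0.025 f [ 2.1 -0.4 -3.3] m [-0.01 -0.55  0.12] ff 59.6 q [-0.74  0.25  0.47  2.03 -0.14  0.89 -0.35]
[-0.5 -0.3  0.5] [ 0.08 -0.02  5.19]
```

View pics/r2.png

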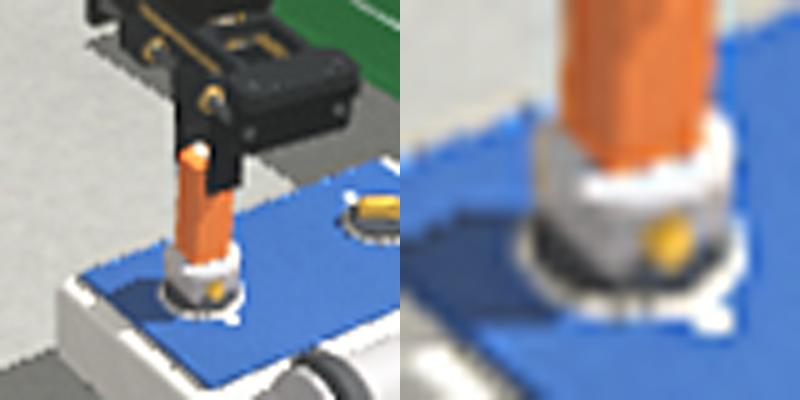

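The key sits over the bar, with the bar end showing in the slot at (670,240) near the white mark. I continue to the stop.

>>> {"fn": "arm_command", "kwargs": {"motion": [{"dx":0,"dy":0,"dz":0,"ax":0,"ay":0,"az":2,"claw":0.1},{"dx":0,"dy":0,"dz":0,"ax":0,"ay":0,"az":4,"claw":0.1},{"dx":0,"dy":0,"dz":0,"ax":0,"ay":0,"az":4,"claw":0.1}]}}

```text
t: 8.65
eef_pos: [0.4808, 0.1293, 0.142]
tool_rot: [2.455, 1.959, 0.002]
ft_force: [1.0, 0.4, -4.5]
gripper_width: 0.0253
finger_force: 59.6
```

```bash
python3 go.py
```

```text
t 8.65 p [0.4808 0.1293 0.142 ] yaw -12.84 z [ 1.1e-03  2.0e-04 -1.0e+00] w 0.0253 f [ 1.   0.4 -4.5] m [-0.03 -0.67  0.14] ff 59.6 q [-0.75  0.25  0.48  2.03 -0.15  0.89 -0.42]
```

>>> {"fn": "arm_command", "kwargs": {"motion": [{"dx":0,"dy":0,"dz":0,"ax":0,"ay":0,"az":1.5,"claw":0.1},{"dx":0,"dy":0,"dz":0,"ax":0,"ay":0,"az":3,"claw":0.1},{"dx":0,"dy":0,"dz":0,"ax":0,"ay":0,"az":3,"claw":0.1}]}}

```text
t: 8.95
eef_pos: [0.4807, 0.1293, 0.142]
tool_rot: [2.508, 1.892, 0.001]
ft_force: [2.9, 0.4, -3.1]
gripper_width: 0.0254
finger_force: 59.6
```

```bash
python3 go.py
```

```text
t 8.95 p [0.4807 0.1293 0.142 ] yaw -15.94 z [ 8.e-04  2.e-04 -1.e+00] w 0.0254 f [ 2.9  0.4 -3.1] m [-0.   -0.81  0.09] ff 59.6 q [-0.76  0.25  0.49  2.03 -0.15  0.89 -0.47]
```

>>> {"fn": "arm_command", "kwargs": {"motion": [{"dx":0,"dy":0,"dz":0,"ax":0,"ay":0,"az":1.5,"claw":0.1},{"dx":0,"dy":0,"dz":0,"ax":0,"ay":0,"az":3,"claw":0.1},{"dx":0,"dy":0,"dz":0,"ax":0,"ay":0,"az":3,"claw":0.1}]}}

```text
t: 9.25
eef_pos: [0.4806, 0.1293, 0.1421]
tool_rot: [2.556, 1.826, 0.001]
ft_force: [2.6, 0.2, -4.0]
gripper_width: 0.0257
finger_force: 59.8
```

```bash
python3 go.py;python3 - <<'E'
from h import *
from plant import cams
c=cams.capture('scene');a=cv2.resize(c['color'][140:180,242:282,::-1],(560,560),interpolation=cv2.INTER_CUBIC)
cv2.imwrite('pics/r3.png',a)
E
```

```text
t 9.25 p [0.4806 0.1293 0.1421] yaw -18.91 z [ 7.e-04 -2.e-04 -1.e+00] w 0.0257 f [ 2.6  0.2 -4. ] m [-0.15 -0.93  0.37] ff 59.8 q [-0.77  0.25  0.5   2.03 -0.15  0.89 -0.52]
```

View pics/r3.png

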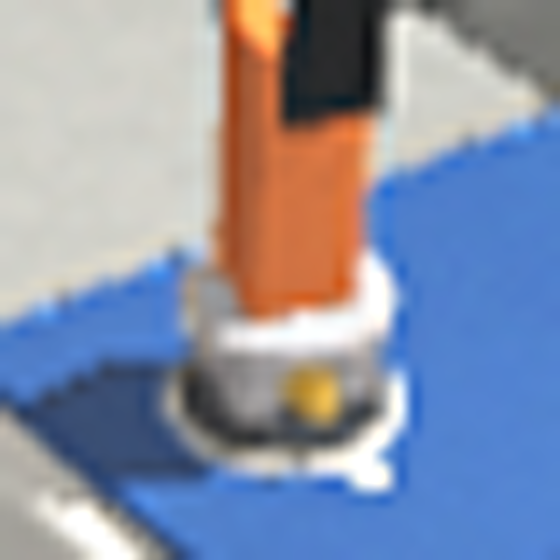

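The torque jumped from 0.1 to 0.37 N m, so the right lock is at its stop. I'll push slightly more, back off inside the slot's play, then lift.

>>> {"fn": "arm_command", "kwargs": {"motion": [{"dx":0,"dy":0,"dz":0,"ax":0,"ay":0,"az":1.5,"claw":0.1},{"dx":0,"dy":0,"dz":0,"ax":0,"ay":0,"az":1.5,"claw":0.1},{"dx":0,"dy":0,"dz":0,"ax":0,"ay":0,"az":1.5,"claw":0.1}]}}

```text
t: 9.6
eef_pos: [0.4805, 0.1292, 0.142]
tool_rot: [2.579, 1.793, 0.001]
ft_force: [3.2, -0.1, -2.6]
gripper_width: 0.0254
finger_force: 60.0
```

```bash
python3 go.py
python3 - <<'E'
from h import *
c=dict(np.load('scene0.npz'))
for y in(-3,5,10): a=np.radians(y);print(y,((proj(c,[[.4805+.016*np.cos(a),.129+.016*np.sin(a),.094]])+.5-[242,140])*14).round())
E
```

```text
t 9.6 p [0.4805 0.1292 0.142 ] yaw -20.39 z [ 5.e-04 -2.e-04 -1.e+00] w 0.0254 f [ 3.2 -0.1 -2.6] m [-0.22 -0.99  0.62] ff 60.0 q [-0.77  0.25  0.5   2.03 -0.16  0.89 -0.54]
-3 [[323. 391.]]
5 [[331. 388.]]
10 [[335. 385.]]
```

>>> {"fn": "arm_command", "kwargs": {"motion": [{"dx":0,"dy":0,"dz":0,"ax":0,"ay":0,"az":-4,"claw":0.1},{"dx":0,"dy":0,"dz":0,"ax":0,"ay":0,"az":-9,"claw":0.1},{"dx":0,"dy":0,"dz":0,"ax":0,"ay":0,"az":-9,"claw":0.1}]}}

```text
t: 9.9
eef_pos: [0.4785, 0.1292, 0.1415]
tool_rot: [-2.431, -1.985, 0.005]
ft_force: [0.4, -0.1, -2.1]
gripper_width: 0.0255
finger_force: 59.6
```

```bash
python3 go.py .4805 .129 .19 -12 .488 .279 .19 50
```

```text
t 9.9 p [0.4785 0.1292 0.1415] yaw -11.54 z [-4.e-03  4.e-04 -1.e+00] w 0.0255 f [ 0.4 -0.1 -2.1] m [-0.05  0.04  0.01] ff 59.6 q [-0.75  0.25  0.47  2.03 -0.15  0.9  -0.39]
[  0.2   1.8 -48.5] [-0.23  0.02  0.46]
[148.3 -23.9   0. ] [  0.   0. -62.]
```

>>> {"fn": "arm_command", "kwargs": {"motion": [{"dx":0,"dy":0,"dz":-6,"ax":0,"ay":0,"az":0,"claw":0.1},{"dx":0,"dy":0,"dz":-14,"ax":0,"ay":0,"az":0,"claw":0.1},{"dx":0,"dy":1,"dz":-30,"ax":0,"ay":0,"az":0,"claw":0.1},{"dx":0,"dy":2,"dz":-48,"ax":0,"ay":0,"az":0,"claw":0.1},{"dx":0,"dy":2,"dz":-48,"ax":0,"ay":0,"az":0,"claw":0.1}]}}

```text
t: 10.4
eef_pos: [0.4841, 0.1294, 0.1926]
tool_rot: [2.432, 1.987, 0.009]
ft_force: [0.5, 0.0, -1.2]
gripper_width: 0.0255
finger_force: 59.6
```

>>> {"fn": "arm_command", "kwargs": {"motion": [{"dx":30,"dy":-5,"dz":0,"ax":0,"ay":0,"az":-7,"claw":0.1},{"dx":60,"dy":-10,"dz":0,"ax":0,"ay":0,"az":-14,"claw":0.1},{"dx":90,"dy":-15,"dz":0,"ax":0,"ay":0,"az":-21,"claw":0.1},{"dx":120,"dy":-20,"dz":0,"ax":0,"ay":0,"az":-28,"claw":0.1},{"dx":148,"dy":-24,"dz":0,"ax":0,"ay":0,"az":-35,"claw":0.1}]}}

```text
t: 10.9
eef_pos: [0.4872, 0.2801, 0.1893]
tool_rot: [-1.714, -2.632, 0.001]
ft_force: [0.1, -0.0, -1.4]
gripper_width: 0.0253
finger_force: 59.6
```

>>> {"fn": "arm_command", "kwargs": {"motion": [{"dx":0,"dy":0,"dz":0,"ax":0,"ay":0,"az":-7,"claw":0.1},{"dx":0,"dy":0,"dz":0,"ax":0,"ay":0,"az":-14,"claw":0.1},{"dx":0,"dy":0,"dz":0,"ax":0,"ay":0,"az":-21,"claw":0.1},{"dx":0,"dy":0,"dz":0,"ax":0,"ay":0,"az":-27,"claw":0.1},{"dx":0,"dy":0,"dz":0,"ax":0,"ay":0,"az":-27,"claw":0.1}]}}

```text
t: 11.4
eef_pos: [0.4875, 0.2784, 0.1892]
tool_rot: [-1.061, -2.956, 0.002]
ft_force: [-1.4, 0.1, -1.8]
gripper_width: 0.0252
finger_force: 59.6
```

```bash
python3 go.py .488 .279 .157 50
python3 - <<'E'
from h import *
from plant import cams
c=cams.capture('scene');a=cv2.resize(c['color'][90:180,230:320,::-1],(500,500),interpolation=cv2.INTER_CUBIC)
c=cams.capture('top');b=cv2.resize(c['color'][190:240,200:230,::-1],(300,500),interpolation=cv2.INTER_CUBIC)
cv2.imwrite('pics/l1.png',np.hstack([a,b]))
E
```

```text
t 11.4 p [0.4875 0.2784 0.1892] yaw 50.52 z [-1.5e-03 -5.0e-04 -1.0e+00] w 0.0252 f [-1.4  0.1 -1.8] m [-0.04  0.03 -0.03] ff 59.6 q [-0.78  0.29  0.23  1.83 -0.08  1.03  0.36]
[-0.1  0.8 32.2] [-0.08 -0.05  0.52]
```

View pics/l1.png

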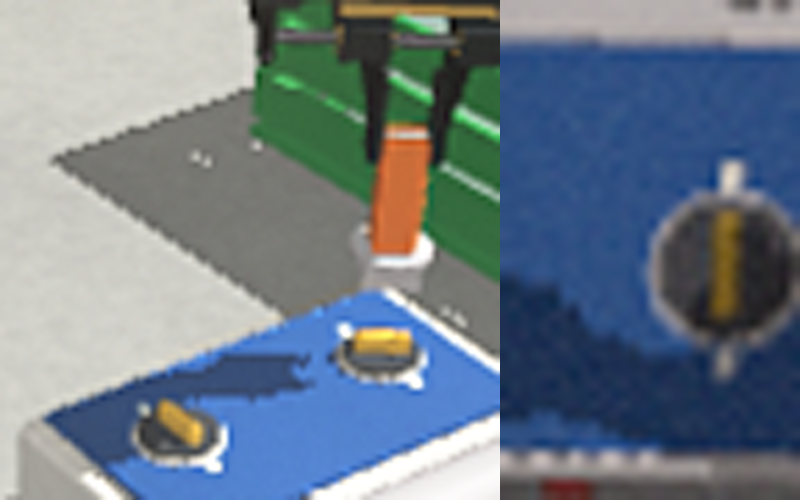

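The right bar is in line with its white marks (top crop, (727,265)). The key is still held, leaning (408,130)→(390,290), and I'll check that against an upright projection.

Run:
```python
from h import *
c=dict(np.load('scene0.npz'))
for z in(.137,.157,.161,.229): print(z,((proj(c,[[.4875,.2784,z]])+.5-[230,90])*500/90).round())
from scipy.spatial.transform import Rotation as R
# yellow-lean sensitivity: 5 deg tilt about tool y
a=np.radians(50);x=np.array([-np.sin(a),np.cos(a),0])
print(((proj(c,[np.array([.4875,.2784,.141])+x*.007])+.5-[230,90])*500/90).round())
```

```text
0.137 [[387. 277.]]
0.157 [[390. 247.]]
0.161 [[391. 241.]]
0.229 [[404. 135.]]
[[387. 265.]]
```

The key is upright, matching the projection within about 4 crop pixels. Going down onto the left lock.

>>> {"fn": "arm_command", "kwargs": {"motion": [{"dx":0,"dy":0.8,"dz":15,"ax":0,"ay":0,"az":0.5,"claw":0.1},{"dx":0,"dy":0.8,"dz":30,"ax":0,"ay":0,"az":0.5,"claw":0.1},{"dx":0,"dy":0.8,"dz":35,"ax":0,"ay":0,"az":0.5,"claw":0.1},{"dx":0,"dy":0.8,"dz":39,"ax":0,"ay":0,"az":0.5,"claw":0.1},{"dx":0,"dy":0.8,"dz":42,"ax":0,"ay":0,"az":0.5,"claw":0.1}]}}

```text
t: 12.0
eef_pos: [0.4888, 0.2795, 0.148]
tool_rot: [1.073, 2.952, 0.001]
ft_force: [-0.4, 0.0, -1.7]
gripper_width: 0.025
finger_force: 59.6
```

```bash
python3 go.py .488 .279 .142 50
```

```text
t 12.0 p [0.4888 0.2795 0.148 ] yaw 50.04 z [ 5.e-04  3.e-04 -1.e+00] w 0.025 f [-0.4  0.  -1.7] m [-0.04 -0.   -0.  ] ff 59.6 q [-0.77  0.34  0.23  1.87 -0.09  0.95  0.37]
[ 0.3 -0.9  6. ] [0.03 0.01 0.04]
```

>>> {"fn": "arm_command", "kwargs": {"motion": [{"dx":0,"dy":0,"dz":2,"ax":0,"ay":0,"az":0,"claw":0.1},{"dx":0,"dy":0,"dz":4,"ax":0,"ay":0,"az":0,"claw":0.1},{"dx":0,"dy":0,"dz":6,"ax":0,"ay":0,"az":0,"claw":0.1},{"dx":0,"dy":0,"dz":6,"ax":0,"ay":0,"az":0,"claw":0.1}]}}

```text
t: 12.4
eef_pos: [0.4885, 0.2793, 0.1419]
tool_rot: [-1.073, -2.953, -0.0]
ft_force: [-0.2, 0.2, -2.5]
gripper_width: 0.0252
finger_force: 59.6
```

```bash
python3 go.py
```

```text
t 12.4 p [0.4885 0.2793 0.1419] yaw 50.07 z [-1.e-04  1.e-04 -1.e+00] w 0.0252 f [-0.2  0.2 -2.5] m [-0.02  0.06  0.  ] ff 59.6 q [-0.77  0.34  0.22  1.88 -0.09  0.93  0.37]
```

>>> {"fn": "arm_command", "kwargs": {"motion": [{"dx":0,"dy":0,"dz":0,"ax":0,"ay":0,"az":5,"claw":0.1},{"dx":0,"dy":0,"dz":0,"ax":0,"ay":0,"az":10,"claw":0.1},{"dx":0,"dy":0,"dz":0,"ax":0,"ay":0,"az":15,"claw":0.1},{"dx":0,"dy":0,"dz":0,"ax":0,"ay":0,"az":20,"claw":0.1}]}}

```text
t: 12.8
eef_pos: [0.4886, 0.2794, 0.1421]
tool_rot: [1.573, 2.719, 0.001]
ft_force: [0.8, 0.3, -2.4]
gripper_width: 0.0256
finger_force: 59.6
```

```bash
python3 go.py .488 .279 .142 -18
```

```text
t 12.8 p [0.4886 0.2794 0.1421] yaw 29.9 z [ 3.e-04  3.e-04 -1.e+00] w 0.0256 f [ 0.8  0.3 -2.4] m [-0.   -0.03  0.13] ff 59.6 q [-0.83  0.35  0.3   1.88 -0.12  0.93  0.05]
[-0.1 -0.8  0.1] [ 2.00e-02 -1.00e-02  4.79e+01]
```

Turning with 0.13 N m. On to about -16 degrees, then small steps.

>>> {"fn": "arm_command", "kwargs": {"motion": [{"dx":0,"dy":0,"dz":0,"ax":0,"ay":0,"az":6,"claw":0.1},{"dx":0,"dy":0,"dz":0,"ax":0,"ay":0,"az":12,"claw":0.1},{"dx":0,"dy":0,"dz":0,"ax":0,"ay":0,"az":18,"claw":0.1},{"dx":0,"dy":0,"dz":0,"ax":0,"ay":0,"az":24,"claw":0.1},{"dx":0,"dy":0,"dz":0,"ax":0,"ay":0,"az":30,"claw":0.1}]}}

```text
t: 13.3
eef_pos: [0.489, 0.2794, 0.1421]
tool_rot: [2.224, 2.218, 0.001]
ft_force: [0.8, 0.4, -2.9]
gripper_width: 0.0252
finger_force: 59.6
```

>>> {"fn": "arm_command", "kwargs": {"motion": [{"dx":0,"dy":0,"dz":0,"ax":0,"ay":0,"az":4,"claw":0.1},{"dx":0,"dy":0,"dz":0,"ax":0,"ay":0,"az":8,"claw":0.1},{"dx":0,"dy":0,"dz":0,"ax":0,"ay":0,"az":12,"claw":0.1},{"dx":0,"dy":0,"dz":0,"ax":0,"ay":0,"az":15,"claw":0.1},{"dx":0,"dy":0,"dz":0,"ax":0,"ay":0,"az":15,"claw":0.1}]}}

```text
t: 13.8
eef_pos: [0.4891, 0.2793, 0.1422]
tool_rot: [2.49, 1.914, 0.002]
ft_force: [1.5, 0.2, -2.7]
gripper_width: 0.0254
finger_force: 59.6
```

```bash
python3 go.py
```

```text
t 13.8 p [0.4891 0.2793 0.1422] yaw -14.9 z [ 0.0013 -0.     -1.    ] w 0.0254 f [ 1.5  0.2 -2.7] m [-0.22 -0.31  0.06] ff 59.6 q [-0.96  0.36  0.47  1.89 -0.2   0.94 -0.66]
```

>>> {"fn": "arm_command", "kwargs": {"motion": [{"dx":0,"dy":0,"dz":0,"ax":0,"ay":0,"az":1.5,"claw":0.1},{"dx":0,"dy":0,"dz":0,"ax":0,"ay":0,"az":3,"claw":0.1},{"dx":0,"dy":0,"dz":0,"ax":0,"ay":0,"az":3,"claw":0.1}]}}

```text
t: 14.1
eef_pos: [0.489, 0.2793, 0.1421]
tool_rot: [2.54, 1.848, 0.001]
ft_force: [2.3, -0.6, -1.7]
gripper_width: 0.0252
finger_force: 59.7
```

```bash
python3 go.py
```

```text
t 14.1 p [0.489  0.2793 0.1421] yaw -17.92 z [ 1.e-03  1.e-04 -1.e+00] w 0.0252 f [ 2.3 -0.6 -1.7] m [-0.3  -0.45  0.24] ff 59.7 q [-0.97  0.36  0.48  1.89 -0.2   0.94 -0.71]
```

The torque is rising toward the stop, so I press another 3 degrees, check, then back off.

>>> {"fn": "arm_command", "kwargs": {"motion": [{"dx":0,"dy":0,"dz":0,"ax":0,"ay":0,"az":1.5,"claw":0.1},{"dx":0,"dy":0,"dz":0,"ax":0,"ay":0,"az":3,"claw":0.1},{"dx":0,"dy":0,"dz":0,"ax":0,"ay":0,"az":3,"claw":0.1}]}}

```text
t: 14.4
eef_pos: [0.4889, 0.2793, 0.1421]
tool_rot: [2.587, 1.781, 0.001]
ft_force: [2.8, -0.9, -1.3]
gripper_width: 0.0251
finger_force: 60.1
```

```bash
python3 go.py
```

```text
t 14.4 p [0.4889 0.2793 0.1421] yaw -20.89 z [ 1.e-03 -3.e-04 -1.e+00] w 0.0251 f [ 2.8 -0.9 -1.3] m [-0.41 -0.67  0.66] ff 60.1 q [-0.98  0.36  0.49  1.89 -0.21  0.94 -0.76]
```

>>> {"fn": "arm_command", "kwargs": {"motion": [{"dx":0,"dy":0,"dz":0,"ax":0,"ay":0,"az":-5,"claw":0.1},{"dx":0,"dy":0,"dz":0,"ax":0,"ay":0,"az":-10,"claw":0.1},{"dx":0,"dy":0,"dz":0,"ax":0,"ay":0,"az":-10,"claw":0.1}]}}

```text
t: 14.7
eef_pos: [0.4875, 0.2796, 0.1417]
tool_rot: [-2.423, -1.997, 0.002]
ft_force: [-0.4, -0.5, -1.3]
gripper_width: 0.0254
finger_force: 59.6
```

>>> {"fn": "arm_command", "kwargs": {"motion": [{"dx":0,"dy":0,"dz":-6,"ax":0,"ay":0,"az":0,"claw":0.1},{"dx":0,"dy":0,"dz":-14,"ax":0,"ay":0,"az":0,"claw":0.1},{"dx":0,"dy":0,"dz":-30,"ax":0,"ay":0,"az":0,"claw":0.1},{"dx":0,"dy":0,"dz":-60,"ax":0,"ay":0,"az":0,"claw":0.1},{"dx":0,"dy":0,"dz":-80,"ax":0,"ay":0,"az":0,"claw":0.1}]}}

```text
t: 15.2
eef_pos: [0.4891, 0.2797, 0.2244]
tool_rot: [-2.424, -1.998, -0.004]
ft_force: [0.3, 0.2, -2.0]
gripper_width: 0.0254
finger_force: 59.6
```

```bash
python3 go.py .488 .279 .22 -12 .531 -.115 .22 77
python3 - <<'E'
from fit import *
from plant import cams
c=cams.capture('scene')
for p0 in((.4885,.279,-.05),(.4805,.129,-.05)):
    x,f=fit([c],np.array(p0),(.032,.007,.087,.099),(16,90,70),(34,255,255));print(x.round(4),np.degrees(x[2]).round(1),round(f,3))
E
```

```text
t 15.2 p [0.4891 0.2797 0.2244] yaw -11.02 z [ 0.0016  0.0017 -1.    ] w 0.0254 f [ 0.3  0.2 -2. ] m [-0.04  0.01 -0.01] ff 59.6 q [-0.98  0.27  0.48  1.79 -0.14  1.11 -0.65]
[-0.9 -1.   4.4] [ 0.07 -0.11  0.98]
[-376.4  124.     0. ] [  0.   0. -89.]
[ 0.4909  0.2781 -0.004 ] -0.2 0.099
[ 0.4832  0.1287 -0.0287] -1.6 0.083
```

Both locks were driven to their stops. The 0.66 N m peak and the fitted bar angles agree with the slicer's yaw. Now back to the tray, at the key's original spot.

```bash
python3 go.py .531 -.115 .22 -11
```

```text
t 15.25 p [0.4909 0.2806 0.2276] yaw -11.02 z [ 0.0062  0.0055 -1.    ] w 0.0255 f [ 1.5 -0.1  1.1] m [-0.04 -0.17  0.02] ff 59.6 q [-0.98  0.27  0.48  1.79 -0.14  1.11 -0.65]
[-380.7  114.9    5.6] [ 0.29 -0.38 -0.02]
```

>>> {"fn": "arm_command", "kwargs": {"motion": [{"dx":-45,"dy":-4,"dz":0,"ax":0,"ay":0,"az":0,"claw":0.1},{"dx":-90,"dy":-7,"dz":0,"ax":0,"ay":0,"az":0,"claw":0.1},{"dx":-135,"dy":-4,"dz":0,"ax":0,"ay":0,"az":0,"claw":0.1},{"dx":-175,"dy":5,"dz":0,"ax":0,"ay":0,"az":0,"claw":0.1},{"dx":-215,"dy":30,"dz":0,"ax":0,"ay":0,"az":0,"claw":0.1}]}}

```text
t: 15.75
eef_pos: [0.4753, 0.0617, 0.2219]
tool_rot: [-2.419, -1.999, -0.001]
ft_force: [1.7, 0.9, -2.6]
gripper_width: 0.0254
finger_force: 59.6
```

```bash
python3 go.py .531 -.115 .22 -11
```

```text
t 15.75 p [0.4753 0.0617 0.2219] yaw -10.86 z [-0.0014  0.0027 -1.    ] w 0.0254 f [ 1.7  0.9 -2.6] m [-0.05 -0.06 -0.01] ff 59.6 q [-0.76  0.12  0.61  1.98 -0.08  1.07 -0.31]
[-163.1   88.     1.4] [-0.11 -0.14  0.14]
```

>>> {"fn": "arm_command", "kwargs": {"motion": [{"dx":-40,"dy":22,"dz":0,"ax":0,"ay":0,"az":0,"claw":0.1},{"dx":-80,"dy":44,"dz":0,"ax":0,"ay":0,"az":0,"claw":0.1},{"dx":-120,"dy":66,"dz":0,"ax":0,"ay":0,"az":0,"claw":0.1},{"dx":-160,"dy":88,"dz":0,"ax":0,"ay":0,"az":0,"claw":0.1},{"dx":-160,"dy":88,"dz":0,"ax":0,"ay":0,"az":0,"claw":0.1}]}}

```text
t: 16.25
eef_pos: [0.5336, -0.1192, 0.2226]
tool_rot: [2.431, 1.982, -0.003]
ft_force: [-0.5, 0.5, -1.6]
gripper_width: 0.0258
finger_force: 59.6
```

>>> {"fn": "arm_command", "kwargs": {"motion": [{"dx":0,"dy":0,"dz":0,"ax":0,"ay":0,"az":0,"claw":0.1},{"dx":0,"dy":0,"dz":40,"ax":0,"ay":0,"az":0,"claw":0.1},{"dx":0,"dy":0,"dz":80,"ax":0,"ay":0,"az":0,"claw":0.1},{"dx":0,"dy":0,"dz":120,"ax":0,"ay":0,"az":0,"claw":0.1},{"dx":0,"dy":0,"dz":140,"ax":0,"ay":0,"az":0,"claw":0.1}]}}

```text
t: 16.75
eef_pos: [0.5309, -0.108, 0.0786]
tool_rot: [-2.416, -2.0, 0.005]
ft_force: [0.3, 0.2, -2.0]
gripper_width: 0.0253
finger_force: 59.6
```

>>> {"fn": "arm_command", "kwargs": {"motion": [{"dx":0,"dy":0,"dz":8,"ax":0,"ay":0,"az":0,"claw":0.1},{"dx":0,"dy":0,"dz":15,"ax":0,"ay":0,"az":0,"claw":0.1},{"dx":0,"dy":0,"dz":15,"ax":0,"ay":0,"az":0,"claw":0.1},{"dx":0,"dy":0,"dz":15,"ax":0,"ay":0,"az":0,"claw":0.1}]}}

```text
t: 17.15
eef_pos: [0.5343, -0.1111, 0.068]
tool_rot: [2.421, 2.0, 0.003]
ft_force: [0.7, 0.4, -1.5]
gripper_width: 0.0262
finger_force: 59.6
```

```bash
python3 go.py .531 -.115 .058 -11
```

```text
t 17.15 p [ 0.5343 -0.1111  0.068 ] yaw -10.9 z [ 2.2e-03  2.0e-04 -1.0e+00] w 0.0262 f [ 0.7  0.4 -1.5] m [-0.1   0.06  0.05] ff 59.6 q [-0.35  0.47  0.62  2.   -0.38  0.79  0.3 ]
[-4.5 -2.5 10. ] [ 0.12 -0.04  0.1 ]
```

>>> {"fn": "arm_command", "kwargs": {"motion": [{"dx":0,"dy":0,"dz":4,"ax":0.1,"ay":0,"az":0,"claw":0.1},{"dx":0,"dy":0,"dz":8,"ax":0.1,"ay":0,"az":0,"claw":0.1},{"dx":0,"dy":0,"dz":10,"ax":0.1,"ay":0,"az":0,"claw":0.1},{"dx":0,"dy":0,"dz":10,"ax":0.1,"ay":0,"az":0,"claw":0.1},{"dx":0,"dy":0,"dz":10,"ax":0.1,"ay":0,"az":0,"claw":0.1}]}}

```text
t: 17.65
eef_pos: [0.5334, -0.1113, 0.0569]
tool_rot: [-2.422, -1.999, 0.002]
ft_force: [0.1, 0.3, -1.1]
gripper_width: 0.0254
finger_force: 59.6
```

>>> {"fn": "arm_command", "kwargs": {"motion": [{"dx":0,"dy":0,"dz":0.7,"ax":0,"ay":0,"az":0,"claw":0.1},{"dx":0,"dy":0,"dz":0.7,"ax":0,"ay":0,"az":0,"claw":0.1}], "newtons": 15}}

```text
t: 17.85
eef_pos: [0.5335, -0.1113, 0.0568]
tool_rot: [-2.422, -1.999, 0.001]
ft_force: [-1.9, -0.4, 5.2]
gripper_width: 0.0257
finger_force: 15.0
```

```bash
python3 go.py .531 -.115 .057 -11
```

```text
t 17.85 p [ 0.5335 -0.1113  0.0568] yaw -10.93 z [-1.4e-03  8.0e-04 -1.0e+00] w 0.0257 f [-1.9 -0.4  5.2] m [ 0.08  0.51 -0.01] ff 15.0 q [-0.34  0.48  0.61  2.   -0.39  0.77  0.31]
[-4.1 -1.8 -0.2] [-0.09 -0.03  0.07]
```

Light floor contact at 5 N. I open the fingers and retreat up.

>>> {"fn": "arm_command", "kwargs": {"motion": [{"dx":0,"dy":0,"dz":0,"ax":0,"ay":0,"az":0,"claw":0.4},{"dx":0,"dy":0,"dz":0,"ax":0,"ay":0,"az":0,"claw":0.7},{"dx":0,"dy":0,"dz":0,"ax":0,"ay":0,"az":0,"claw":1},{"dx":0,"dy":0,"dz":0,"ax":0,"ay":0,"az":0,"claw":1},{"dx":0,"dy":0,"dz":0,"ax":0,"ay":0,"az":0,"claw":1}]}}

```text
t: 18.35
eef_pos: [0.5333, -0.1113, 0.0561]
tool_rot: [-2.422, -1.999, 0.002]
ft_force: [-0.4, -0.8, -0.1]
gripper_width: 0.058
finger_force: 0.0
```

>>> {"fn": "arm_command", "kwargs": {"motion": [{"dx":0,"dy":0,"dz":0,"ax":0,"ay":0,"az":0,"claw":1},{"dx":0,"dy":0,"dz":0,"ax":0,"ay":0,"az":0,"claw":1},{"dx":0,"dy":0,"dz":0,"ax":0,"ay":0,"az":0,"claw":1},{"dx":0,"dy":0,"dz":0,"ax":0,"ay":0,"az":0,"claw":1},{"dx":0,"dy":0,"dz":0,"ax":0,"ay":0,"az":0,"claw":1}]}}

```text
t: 18.85
eef_pos: [0.5333, -0.1113, 0.0562]
tool_rot: [-2.422, -1.999, 0.002]
ft_force: [-0.1, -0.1, -0.1]
gripper_width: 0.0863
finger_force: 0.0
```

>>> {"fn": "arm_command", "kwargs": {"motion": [{"dx":0,"dy":0,"dz":-20,"ax":0,"ay":0,"az":0,"claw":1},{"dx":0,"dy":0,"dz":-50,"ax":0,"ay":0,"az":0,"claw":1},{"dx":0,"dy":0,"dz":-90,"ax":0,"ay":0,"az":0,"claw":1},{"dx":0,"dy":0,"dz":-130,"ax":0,"ay":0,"az":0,"claw":1},{"dx":0,"dy":0,"dz":-160,"ax":0,"ay":0,"az":0,"claw":1}]}}

```text
t: 19.35
eef_pos: [0.5341, -0.1117, 0.2187]
tool_rot: [2.423, 1.999, 0.001]
ft_force: [0.1, 0.5, 0.6]
gripper_width: 0.0869
finger_force: 0.0
```

```bash
python3 go.py
python3 - <<'E'
from h import *
from plant import cams
c=cams.capture('scene');a=cv2.resize(c['color'][120:280,90:330,::-1],(480,320),interpolation=cv2.INTER_CUBIC)
t=cams.capture('top');b=cv2.resize(t['color'][190:240,155:235,::-1],(480,280),interpolation=cv2.INTER_CUBIC)
cv2.imwrite('pics/end.png',np.vstack([a,b]))
E
```

```text
t 19.35 p [ 0.5341 -0.1117  0.2187] yaw -10.95 z [ 7.e-04  4.e-04 -1.e+00] w 0.0869 f [0.1 0.5 0.6] m [-0.05  0.02 -0.03] ff 0.0 q [-0.46  0.28  0.73  1.85 -0.21  1.09  0.15]
```

View pics/end.png

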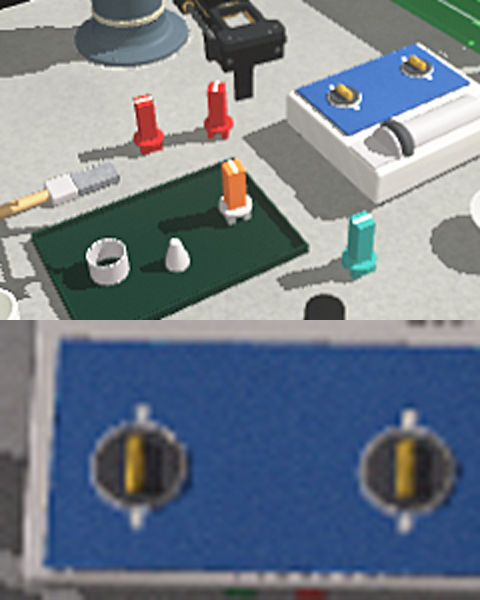

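The key stands upright on the tray (235,195), both bars line up with their marks ((135,465) and (405,465)), the bystanders are undisturbed and the arm is clear. Handing in.

```bash
python3 -c "
from plant import job
print(job.sign_off())"
```

```text
the job is handed in; nothing more can be done
None
```

I turned both cover locks clockwise to their stops with the orange-handled key, stood the key upright on the green tray, and handed the job in at about 19 s; the sign-off returned no verdict.

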